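Pack up a hinged plate until it rests level

TASK

Move the loose steel link bar off the yellow seat into the small grey bin beside the stand. Choose the coloured packers that together best fill the gap and stack them flat, centred and square on the seat, their long sides along the seat's, then swing the raised black plate down so that its orange foot rests on the stack and the plate is level (within about 3 degrees). Keep the unused packers well clear of the stand's seat, and leave the spray can and the wrench where they are.

Things in the scene. Friction and masses are not known exactly. Their poses are not given: they have to be found in the camera images.
- seat (a point): centre of the top face of the yellow seat (116 mm along the point's x, 66 mm along y) on the fixed grey stand. Seat top 16 mm above the table, 6 mm above the stand's base plate (150 mm in x; reaches 80 mm from the seat centre towards -y, 170 mm towards +y). +y points level to the hinge side; z is up
- hinge (a point): middle of the plate's hinge axis (along the point's x; axes as seat), 120 mm from the seat centre towards its +y, on two steel uprights (x +-52 mm) (set to a new height each time, top 12 mm above the axis). With the plate level the bottom of its orange foot is 16 mm below this axis, straight over the seat centre: gap to pack = height of hinge over seat - 16 mm, 45 to 71 mm
- plate (a joint): angle of the black hinged plate (76 wide, 8 thick, reaching 170 mm from the axis; 0.4 kg). 0 = level, over the seat (hinge to seat -y); positive = raised; starts leaning back at 1.65 to 1.9 (stop 1.95). The stiff hinge (0.12 N m) holds it near upright; pushed from behind to below 1 rad it sinks slowly until its foot rests on something (lower stop -0.5)
- foot (a point): lowest line of the orange round foot bar (16 mm diameter, 56 mm long, along the hinge) under the plate, 120 mm from the hinge axis; moves with the plate
- link_bar: steel link bar lying loose on the seat at the start: 130 mm long along its x, 20 mm wide shank, two round eyes of 34 mm at its ends (centres at x +-48 mm), 14 mm thick, 0.22 kg; origin at the centre of its underside, z up
- bin: small open grey plastic bin, fixed: 110 (x) x 170 (y) x 60 mm high outside, wall and floor 5 mm; origin at the centre of its underside
- spring: black coil spring standing fixed in the middle of the packers, 44 mm diameter, 65 mm tall; origin at the centre of its underside. Leave alone
- spray_can: aluminium spray can, 58 mm diameter, 170 mm tall, standing loose; origin at the centre of its underside. Leave alone
- wrench: steel wrench lying loose on the table, 190 mm long along its x, under 25 mm high; leave alone
- packer_white: white plastic packer block, 14 mm thick, 100 mm long (its x) and 50 mm wide (its y), with a 16 mm slot in from the middle of its +x end 30 mm deep; lies flat on the table at the start; origin at the centre of its underside, z up; about 70 g
- packer_blue: blue plastic packer block, 22 mm thick, 100 mm long (its x) and 50 mm wide (its y), with a 16 mm slot in from the middle of its +x end 30 mm deep; lies flat on the table at the start; origin at the centre of its underside, z up; about 110 g
- packer_green: green plastic packer block, 30 mm thick, 100 mm long (its x) and 50 mm wide (its y), with a 16 mm slot in from the middle of its +x end 30 mm deep; lies flat on the table at the start; origin at the centre of its underside, z up; about 150 g
- packer_red: red plastic packer block, 38 mm thick, 100 mm long (its x) and 50 mm wide (its y), with a 16 mm slot in from the middle of its +x end 30 mm deep; lies flat on the table at the start; origin at the centre of its underside, z up; about 190 g
Not all that is in view belongs to the job. Several things look just like the packer_green: the one meant starts farthest to the robot's left.

How it is judged:
At the end, for the whole second after the job is handed in: Plate at rest within 0.05 rad of level; every packer at rest, either flat on the stack (centre within 20 mm of the seat's, long side within 0.2 rad of the seat's) or its centre over 100 mm from the seat's, measured horizontally; link bar at rest inside the bin (value of joint plate between -0.05 and 0.05 rad and velocity of joint plate between -0.05 and 0.05 rad/s and ((horizontal distance between packer_white and seat below 0.02 m and angle between the x axis of packer_white and the x axis of seat, either way round below 0.2 rad and angle between packer_white's own z axis and vertical below 0.08 rad) or horizontal distance between packer_white and seat above 0.1 m) and linear speed of each of packer_white, packer_blue, packer_green, packer_red, link_bar below 0.02 m/s and ((horizontal distance between packer_blue and seat below 0.02 m and angle between the x axis of packer_blue and the x axis of seat, either way round below 0.2 rad and angle between packer_blue's own z axis and vertical below 0.08 rad) or horizontal distance between packer_blue and seat above 0.1 m) and ((horizontal distance between packer_green and seat below 0.02 m and angle between the x axis of packer_green and the x axis of seat, either way round below 0.2 rad and angle between packer_green's own z axis and vertical below 0.08 rad) or horizontal distance between packer_green and seat above 0.1 m) and ((horizontal distance between packer_red and seat below 0.02 m and angle between the x axis of packer_red and the x axis of seat, either way round below 0.2 rad and angle between packer_red's own z axis and vertical below 0.08 rad) or horizontal distance between packer_red and seat above 0.1 m) and x of link_bar in the frame of bin between -0.05 and 0.05 m and y of link_bar in the frame of bin between -0.08 and 0.08 m and z of link_bar in the frame of bin below 0.05 m); the robot touches nothing.
It fails at once if the spray can is moved by more than 30 mm (distance of spray_can from where it was at the start of the episode above 0.03 m).
It fails at once if the wrench is moved by more than 30 mm (distance of wrench from where it was at the start of the episode above 0.03 m).
It also fails if it takes over 72 s, if anything falls off the work surface, if the arm or the gripper's body presses on something with over 40 N, if the wrist force passes 120 N, or if a joint passes its speed limit or range.

ROBOT

A 6-joint arm with a two-finger parallel gripper is mounted at the origin on the work surface. World frame = base frame: x ahead of the robot, y to its left, z up, the work surface at z = 0. Lengths are in m, angles in rad, forces in N, time in s.
With the tool pointing down it reaches from about 0.275 to 0.825 m from the base axis. Payload 4.9 kg.
Tool frame: the origin (TCP) lies at the very end of the fingers, on their centre line; the grasp point (between the pads) lies 19 mm behind it; z points along the fingers, y is the line along which they close (so a half turn about z gives the same grasp; the last joint's range is limited). The gripper opens to 85 mm and grips with 20 to 120 N. Pads are 22 mm wide; open, the fingers measure 114 mm over their backs; the gripper's body (76 mm by 85 mm) begins 54 mm behind the grasp point. The pads swing forward as they close: fully open they stand 13 mm farther back than shut.
Start: joints at [-1.477, 0.326, -0.193, 1.052, 0, 1.437], TCP at [0.124, -0.536, 0.231] pointing down, gripper open.
Joint ranges: [-2.65, 2.65], [-0.97, 1.79], [-1.3, 1.35], [-1.93, 2.1], [-1.47, 1.37], [-3.14, 3.14]. Speed limits (rad/s): [2.57, 2.57, 3.14, 3.14, 3.14, 3.14].

INTERFACE

Orientations are given as a unit quaternion [x, y, z, w].
In Python, from cell import env gives the robot as it stands. The module is installed in compiled form; this text tells all that it offers.
- The arm moves only by the shell command python3 -m handwheel 'ROWS' [OPENING] [FORCE]. ROWS is JSON, a list of rows, each a list of 4 numbers: the shift along the tool's x, y, z in m, then the turn about the tool's z in degrees. A call has 1 to 5 rows; each row shifts and turns the commanded pose from where the row before left it, along the tool's axes as they then stand; what a row does not reach is not made up. A row lasts 1/12 s, in which the tool goes at most 41.7 mm and 7.16 degrees, less where a joint would pass 70% of its speed; a pose out of reach is approached as far as the arm can. A call with a gripper value outside its range is refused whole. OPENING is the gripper's target within -1 to 1 (fully open at 1, half-way at 0, shut at -1), set as the call begins (- or left out, the last holds). The fingers move at their own pace and stop on an object; FORCE is the grip in N (left out, the last holds). Time passes only in rows, so rows that do not move let the fingers close. It gives the time, the measured TCP pose, the force, the opening and the grip force at its end, in the units of the state.
- env.get_state(): the state, without advancing time (a new reading comes with each control period).
- env.grab_frame(name): name is "scene" or "top"; returns the picture (400x640x3 uint8, blue, green, red); there is no depth.
- env.get_calibration(name): a dict with "camera_matrix" (3x3 intrinsics, pixels), "world_to_cam" (4x4, takes a point from world to camera coordinates). Camera axes: x right, y up, looking along -z (the intrinsics and any distortion apply to the point x, -y, -z); pixel columns grow to the right and rows downward; lengths in m; the calibration is good to about 2 mm. A picture is of the moment at which its call begins. get_calibration takes no time and is no camera call.
- env.close_job(): hands the job in; it is judged then, once.
The state is a dict: "clock": time; "qpos": joint angles; "qd": joint speeds; "tau": joint torques, N m; "eef_pos": TCP position; "tcp_rot": TCP orientation; "force": force on the tool from outside, world axes, zero at the start; "moment": the same for the moment, N m; "finger_gap": finger opening in m; "grip_force": force on a finger pad.
Only numpy, scipy, OpenCV 4.12 (cv2) and the standard library are available. Lean on these libraries where they do the work, as an engineer would, in place of code of your own. Each camera call takes 0.05 s, during which the arm holds its last target. There are 200 camera calls.

## Working session

There is one attempt and no reset: what is moved stays moved. The work goes in short steps, Python scripts to look and compute and a shell command to move; the robot and the scene stay as the last step left them, time stands still between calls to the robot, and variables do not carry over. Pictures are saved under pics/ and viewed, at most 10 in all, crops included, and the job is handed in when it is done.

```bash
mkdir -p pics; cat > h.py <<'E'
import numpy as np, cv2
from cell import env
def grab(n,f):
    im=env.grab_frame(n); cv2.imwrite('pics/'+f,im); return im
def ray(cal,u,v):
    K=np.array(cal['camera_matrix']);T=np.array(cal['world_to_cam'])
    d=np.array([(u-K[0,2])/K[0,0],-(v-K[1,2])/K[1,1],-1.])
    R=T[:3,:3]; return -R.T@T[:3,3], R.T@d
def plane(cal,u,v,z):
    o,d=ray(cal,u,v); return o+d*(z-o[2])/d[2]
def proj(cal,p):
    K=np.array(cal['camera_matrix']);T=np.array(cal['world_to_cam'])
    c=T[:3,:3]@np.array(p)+T[:3,3]; return np.array([K[0,2]-K[0,0]*c[0]/c[2],K[1,2]+K[1,1]*c[1]/c[2]])
E
python3 - <<'E'
from h import *
grab('top','top0.png');grab('scene','sc0.png')
np.set_printoptions(precision=4,suppress=True)
for n in('top','scene'):
    c=env.get_calibration(n);print(c); print(ray(c,320,200))
print(env.get_state())
E
```

```text
{'camera_matrix': array([[360.8904,   0.    , 318.9635],
       [  0.    , 360.8904, 189.018 ],
       [  0.    ,   0.    ,   1.    ]]), 'world_to_cam': array([[-0.0082, -0.9997, -0.0228, -0.0162],
       [ 0.9921, -0.0109,  0.125 , -0.4819],
       [-0.1252, -0.0216,  0.9919, -0.886 ],
       [ 0.    ,  0.    ,  0.    ,  1.    ]])}
(array([ 0.367 , -0.0406,  0.9386]), array([ 0.095 ,  0.0191, -0.9958]))
{'camera_matrix': array([[456.8415,   0.    , 316.2974],
       [  0.    , 456.8415, 204.5898],
       [  0.    ,   0.    ,   1.    ]]), 'world_to_cam': array([[ 0.3342,  0.9425, -0.0069, -0.1172],
       [-0.8029,  0.2885,  0.5216,  0.3265],
       [ 0.4936, -0.1688,  0.8532, -1.4369],
       [ 0.    ,  0.    ,  0.    ,  1.    ]])}
(array([ 1.0105, -0.2262,  1.0548]), array([-0.4989,  0.1793, -0.848 ]))
{'clock': 0.1, 'qpos': array([-1.4772,  0.3269, -0.1935,  1.052 , -0.    ,  1.4366]), 'qd': array([-0.0019, -0.0021,  0.0029, -0.0002,  0.0013, -0.0017]), 'tau': array([  0.001 , -44.4238,  26.3038,   0.0079,  -0.0001,  -0.    ]), 'eef_pos': array([ 0.1242, -0.5353,  0.2306]), 'tcp_rot': array([ 0.9935,  0.1136,  0.    , -0.0008]), 'force': array([ 0.2213, -0.5335,  0.7078]), 'moment': array([-0.0256,  0.0213,  0.0134]), 'grip_force': 0.0, 'finger_gap': 0.08514412929412712}
```

View pics/top0.png

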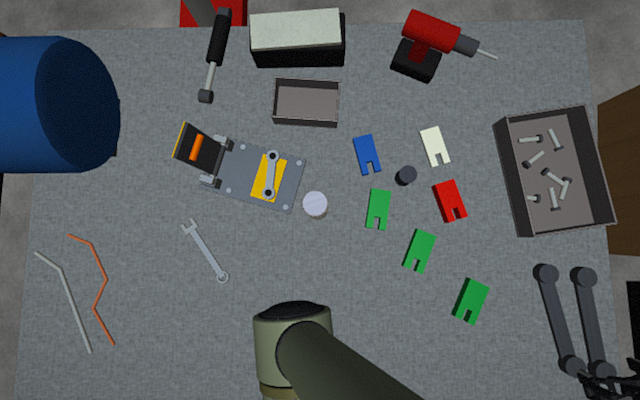

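View pics/sc0.png

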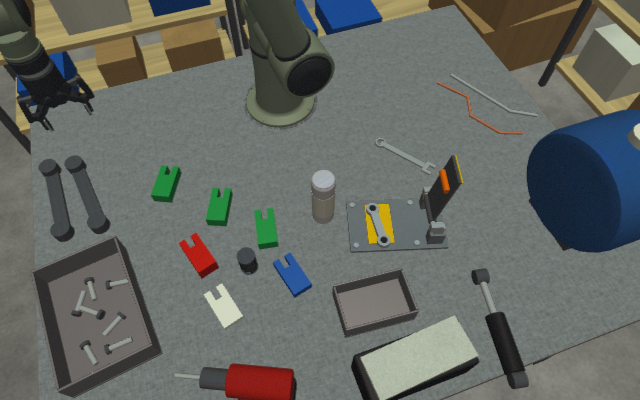

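The top view shows the seat with the link bar at about (267,177), the hinge uprights at about (215,163), the small bin at (306,101) and the can at (315,204). The packers are blue (367,155), white (434,146), red (450,200) and green; the leftmost green is at (378,208). Next I'll measure these and zoom in on the hinge.

```bash
python3 - <<'E'
from h import *
t=cv2.imread('pics/top0.png');s=cv2.imread('pics/sc0.png');c=env.get_calibration('top')
np.set_printoptions(precision=4,suppress=True)
hsv=cv2.cvtColor(t,cv2.COLOR_BGR2HSV)
R={'blue':((100,130,90),(125,255,255),.022,(340,120,400,190)),'green':((50,130,90),(75,255,255),.03,(355,180,398,240)),'red':((0,130,110),(8,255,255),.038,(420,170,480,230)),'white':((0,0,170),(179,60,255),.014,(410,115,460,175)),'yellow':((20,150,100),(32,255,255),.016,(240,140,300,210)),'can':((0,0,150),(179,50,255),.17,(295,185,335,222))}
for n,(lo,hi,z,(x0,y0,x1,y1)) in R.items():
    m=np.zeros(t.shape[:2],np.uint8); m[y0:y1,x0:x1]=cv2.inRange(hsv,lo,hi)[y0:y1,x0:x1]
    v,u=np.nonzero(m)
    P=np.array([plane(c,a,b,z)[:2] for a,b in zip(u,v)])
    (cx,cy),(w,h),a=cv2.minAreaRect((P*1000).astype(np.float32))
    if w<h: a+=90
    print(n,len(u),'c',cx,cy,'size',w,h,'long ang',a,'centroid',P.mean(0)*1000, 'V',np.percentile(hsv[v,u,2],[5,50,95]))
a=cv2.resize(t[110:220,165:315],None,fx=5,fy=5,interpolation=cv2.INTER_CUBIC)
b=cv2.resize(s[145:260,340:470],None,fx=5,fy=5,interpolation=cv2.INTER_CUBIC)
cv2.imwrite('pics/a.png',a);cv2.imwrite('pics/b.png',b)
# bin corners
for p in((276,79),(340,80),(338,126),(273,122)): print('bin',plane(c,*p,.06)[:2])
E
```

```text
blue 680 c 572.8945922851562 -144.16952514648438 size 100.02457427978516 50.81916809082031 long ang 13.524483680725098 centroid [ 576.1709 -143.3936] V [133.95 166.   173.  ]
green 712 c 430.181396484375 -168.14317321777344 size 49.91322326660156 99.17506408691406 long ang 170.11029815673828 centroid [ 433.4539 -168.7797] V [129. 157. 164.]
red 736 c 449.45025634765625 -348.77490234375 size 98.84607696533203 50.500816345214844 long ang 17.735755920410156 centroid [ 452.4646 -347.6898] V [167.75 191.   198.  ]
white 658 c 593.6122436523438 -322.7044677734375 size 99.91130065917969 50.14799118041992 long ang 15.999945640563965 centroid [ 596.9706 -321.7322] V [193. 221. 229.]
yellow 662 c 514.6836547851562 111.2094497680664 size 65.39581298828125 115.13678741455078 long ang 163.36260986328125 centroid [514.5449 113.5212] V [171. 211. 220.]
can 490 c 434.6539001464844 -14.567405700683594 size 53.099056243896484 51.42076110839844 long ang 44.64305877685547 centroid [434.5216 -14.1104] V [167.45 199.   205.55]
bin [0.763  0.0863]
bin [ 0.7573 -0.0773]
bin [ 0.6366 -0.0705]
bin [0.6494 0.0931]
```

View pics/a.png

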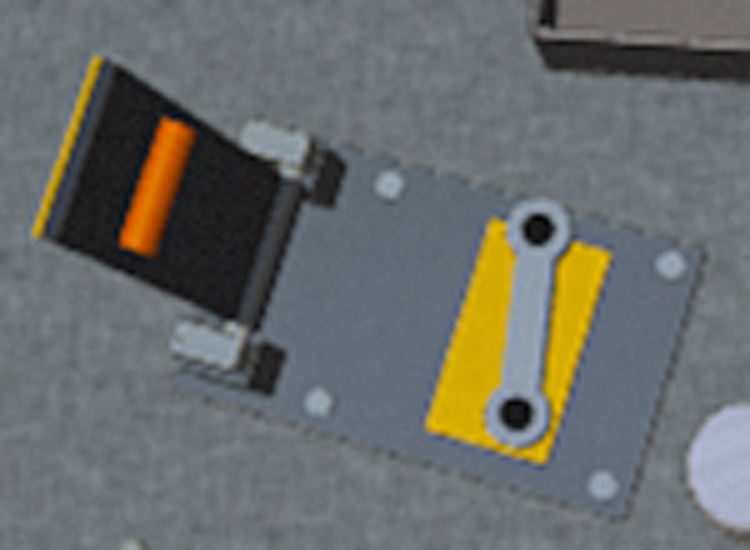

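View pics/b.png

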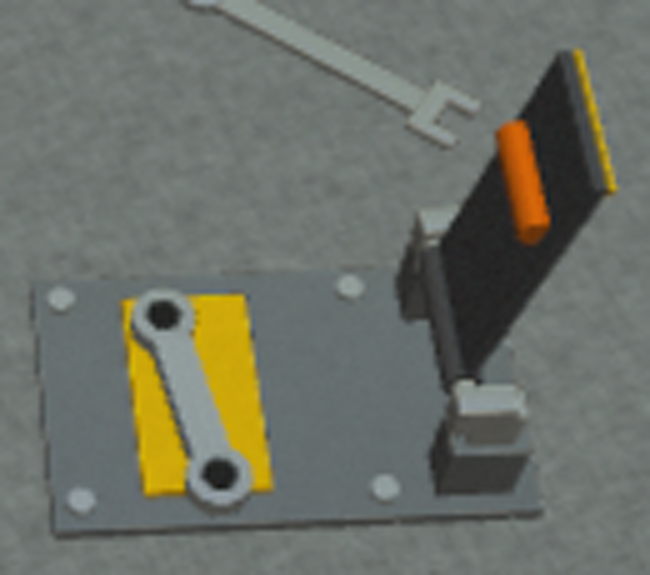

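Seat and packers agree with the given sizes. In the zoomed views the upright tops are at (275,142) and (208,342) in the top crop, and (490,400) in the scene crop. I'll triangulate the hinge height and measure the link bar.

```bash
cat >> h.py <<'E'
def tri(ct,pt,cs,ps):
    o1,d1=ray(ct,*pt);o2,d2=ray(cs,*ps);d1/=np.linalg.norm(d1);d2/=np.linalg.norm(d2)
    A=sum(np.eye(3)-np.outer(d,d) for d in(d1,d2));b=sum((np.eye(3)-np.outer(d,d))@o for o,d in((o1,d1),(o2,d2)))
    p=np.linalg.solve(A,b); return p,np.linalg.norm(np.cross(p-o1,d1))+np.linalg.norm(np.cross(p-o2,d2))
E
python3 - <<'E'
from h import *
np.set_printoptions(precision=4,suppress=True)
ct=env.get_calibration('top');cs=env.get_calibration('scene')
A=lambda p:(165+(p[0]+.5)/5-.5,110+(p[1]+.5)/5-.5)
B=lambda p:(340+(p[0]+.5)/5-.5,145+(p[1]+.5)/5-.5)
S=np.array([.5147,.1112,.016]);a=np.radians(-16.64);X=np.array([np.cos(a),np.sin(a),0]);Y=np.array([-X[1],X[0],0])
for n,p,q in(('up+',(275,142),(490,400)),('up-',(208,342),(437,222)),('foot+',(180,125),(538,233)),('foot-',(137,247),(513,130)),('tip+',(100,60),(613,190)),('tip-',(36,237),(575,52)),('eye+',(537,229),(219,474)),('eye-',(516,413),(163,314)),('base+',(706,247),(55,533)),('base-',(624,520),(36,283)),('seatc',(490,222),(270,492)),('seatc',(547,463),(124,300))):
    P,e=tri(ct,A(p),cs,B(q));d=P-S;print(n,P,'err',e,'seatframe',d@X,d@Y,d[2])
# upright tops: solve z given xy
for x,p,cc in((.052,A((275,142)),ct),(-.052,A((208,342)),ct),(.052,B((490,400)),cs),(-.052,B((437,222)),cs)):
    zs=np.linspace(.05,.15,201);print(x,min((abs((plane(cc,*p,z)-S)@Y-.12),z,(plane(cc,*p,z)-S)@X) for z in zs))
# seat base at z .01
for p in((706,247),(624,520),(340,150),(178,380)):
    d=plane(ct,*A(p),.01)-S;print('base',d@X,d@Y)
for p in((537,229),(516,413)): print('eye',plane(ct,*A(p),.03))
for p in((190,220),(225,278)): print('wrench',plane(ct,*p,.01))
E
```

```text
up+ [0.6029 0.2205 0.087 ] err 0.0024500235847685773 seatframe 0.05319287076833873 0.12996033925402223 0.07103404311733237
up- [0.5032 0.2457 0.0896] err 0.004802013025817611 seatframe -0.04955901364968233 0.12557357148676812 0.07360903347820592
foot+ [0.5805 0.2282 0.1977] err 0.003649659548808748 seatframe 0.029509346552892876 0.13097504421895154 0.18168691401261777
foot- [0.5273 0.2437 0.1995] err 0.0028656919100119053 seatframe -0.025876487241937793 0.13051938992304427 0.1835407587176645
tip+ [0.5946 0.2448 0.2432] err 0.003068635278610227 seatframe 0.03831585452645953 0.15091418209942623 0.2272171141787135
tip- [0.5224 0.2672 0.2419] err 0.0011472519286755832 seatframe -0.03724515376106698 0.15166292863023062 0.22594749928093416
eye+ [0.5707 0.1003 0.0293] err 0.001369524961559033 seatframe 0.05674128631098362 0.005586352808061891 0.013282962493548187
eye- [0.4752 0.1103 0.0302] err 0.0018213100527587796 seatframe -0.03761065105593696 -0.012150738861337253 0.014166941036164282
base+ [0.5645 0.0148 0.0091] err 0.0025020866984498255 seatframe 0.07533268533701364 -0.078083227465586
[... 405 characters left out ...]
09376
0.052 (np.float64(6.131663076598681e-05), np.float64(0.1105), np.float64(0.04903042674210286))
-0.052 (np.float64(1.55624172401142e-05), np.float64(0.1115), np.float64(-0.050940177799809576))
0.052 (np.float64(4.948849495856056e-05), np.float64(0.12200000000000001), np.float64(0.07163722161420233))
-0.052 (np.float64(5.351320605385956e-05), np.float64(0.0995), np.float64(-0.04248738039000412))
base 0.07517094542039587 -0.07944677421991908
base -0.07388020071849033 -0.07930265394442598
base 0.07220259815782668 0.12248743565731125
base -0.06862378821798681 0.16658660848783427
eye [0.5703 0.0995 0.03  ]
eye [0.475  0.1095 0.03  ]
wrench [0.4071 0.3141 0.01  ]
wrench [0.2599 0.2194 0.01  ]
```

Uprights and foot put the hinge about 61–63 mm over the seat, so the gap is about 45–47 mm. That calls for white (14) + green (30) = 44 mm. I'll start with the link bar: centre (0.523, 0.105), angle −6°.

```bash
cat > rem.py <<'E'
import sys;from h import *
# remaining: turn first, then shift in tool axes after the turn
x,y,z,ph=map(float,sys.argv[1:5]);s=env.get_state();q=s['tcp_rot'];f=2*np.arctan2(q[1],q[0])
t=(np.degrees(f)-ph+90)%180-90;p=np.radians(np.degrees(f)-t);d=np.array([x,y,z])-s['eef_pos']
tx,ty=d[0]*np.cos(p)+d[1]*np.sin(p),d[0]*np.sin(p)-d[1]*np.cos(p)
print('turn %.1f shift_mm %.1f %.1f %.1f | rows %.1f | q6 %.2f t %.1f gap %.4f grip %.1f F %s pos %s'%(t,tx*1e3,ty*1e3,-d[2]*1e3,np.linalg.norm(d)/.0417,s['qpos'][5],s['clock'],s['finger_gap'],s['grip_force'],s['force'].round(1),s['eef_pos'].round(4)))
E
python3 -m handwheel '[[0,0,0,6.35],[0,0,0,6.35],[0,0,0,6.35],[0.0165,-0.0339,0,0],[0.0165,-0.0339,0,0]]' -0.2
python3 -m handwheel '[[0.0165,-0.0339,0,0],[0.0165,-0.0339,0,0],[0.0165,-0.0339,0,0],[0.0165,-0.0339,0,0],[0.0165,-0.0339,0,0]]'
python3 -m handwheel '[[0.0165,-0.0339,0,0],[0.0165,-0.0339,0,0],[0.0165,-0.0339,0,0],[0.0165,-0.0339,0,0],[0.0165,-0.0339,0,0]]'
python3 -m handwheel '[[0.0165,-0.0339,0,0],[0.0165,-0.0339,0,0],[0.0165,-0.0339,0,0],[0.0165,-0.0339,0,0],[0.0165,-0.0339,0,0]]'
python3 -m handwheel '[[0.0165,-0.0339,0,0],[0.0165,-0.0339,0,0],[0.0165,-0.0339,0,0],[0,0,0,0],[0,0,0,0]]'
python3 rem.py .5227 .1045 .02 -6
```

```text
clock: 0.52
eef_pos: [0.1637, -0.4718, 0.2304]
tcp_rot: [0.999, -0.054, -0.0, -0.0]
force: [1.1, -0.1, 0.0]
finger_gap: 0.0343
grip_force: 0.0
clock: 0.93
eef_pos: [0.2643, -0.31, 0.231]
tcp_rot: [0.999, -0.053, -0.0, -0.0]
force: [1.7, 0.3, -0.2]
finger_gap: 0.0343
grip_force: 0.0
clock: 1.35
eef_pos: [0.364, -0.1501, 0.2312]
tcp_rot: [0.999, -0.052, 0.0, 0.0]
force: [1.2, -0.4, 0.2]
finger_gap: 0.0344
grip_force: 0.0
clock: 1.77
eef_pos: [0.4638, 0.01, 0.2311]
tcp_rot: [0.999, -0.052, -0.0, 0.0]
force: [0.7, -0.4, 0.3]
finger_gap: 0.034
grip_force: 0.0
clock: 2.18
eef_pos: [0.5189, 0.0619, 0.2316]
tcp_rot: [1.0, -0.021, -0.0, -0.017]
force: [-0.4, -0.1, 0.0]
finger_gap: 0.034
grip_force: 0.0
turn 3.6 shift_mm -0.7 -42.7 211.6 | rows 5.2 | q6 3.14 t 2.2 gap 0.0340 grip 0.0 F [-0.4 -0.1  0. ] pos [0.5189 0.0619 0.2316]
```

The last joint is at its limit, so I'm making a half turn back to use the equivalent grasp.

```bash

python3 -m handwheel '[[0,0,0,-7],[0,0,0,-7],[0,0,0,-7],[0,0,0,-7],[0,0,0,-7]]' |tail -0
python3 -m handwheel '[[0,0,0,-7],[0,0,0,-7],[0,0,0,-7],[0,0,0,-7],[0,0,0,-7]]' |tail -0
python3 -m handwheel '[[0,0,0,-7],[0,0,0,-7],[0,0,0,-7],[0,0,0,-7],[0,0,0,-7]]' |tail -0
python3 -m handwheel '[[0,0,0,-7],[0,0,0,-7],[0,0,0,-7],[0,0,0,-7],[0,0,0,-7]]' |tail -0
python3 -m handwheel '[[0,0,0,-7],[0,0,0,-7],[0,0,0,-7],[0,0,0,-7],[0,0,0,-7]]'
python3 rem.py .5227 .1045 .02 -6
```

```text
clock: 4.27
eef_pos: [0.5176, 0.0606, 0.2321]
tcp_rot: [0.063, 0.998, 0.017, -0.001]
force: [0.8, 0.2, -0.8]
finger_gap: 0.0343
grip_force: 0.0
turn -1.2 shift_mm -0.4 44.2 212.1 | rows 5.2 | q6 0.08 t 4.3 gap 0.0343 grip 0.0 F [ 0.8  0.2 -0.8] pos [0.5176 0.0606 0.2321]Exception ignored on flushing sys.stdout:
BrokenPipeError: [Errno 32] Broken pipe
Exception ignored on flushing sys.stdout:
BrokenPipeError: [Errno 32] Broken pipe
Exception ignored on flushing sys.stdout:
BrokenPipeError: [Errno 32] Broken pipe
Exception ignored on flushing sys.stdout:
BrokenPipeError: [Errno 32] Broken pipe
```

```bash
cat > rem.py <<'E'
import sys;from h import *
from scipy.spatial.transform import Rotation as Rt
# remaining: turn first, then shift in tool axes after the turn (full tool rotation)
x,y,z,ph=map(float,sys.argv[1:5]);s=env.get_state();R=Rt.from_quat(s['tcp_rot']);M=R.as_matrix()
f=np.degrees(np.arctan2(M[1,0],M[0,0]));t=(f-ph+90)%180-90
d=np.array([x,y,z])-s['eef_pos'];v=(R*Rt.from_euler('z',t,degrees=True)).inv().apply(d)
print('turn %.1f shift_mm %.1f %.1f %.1f | rows %.1f | q6 %.2f t %.1f gap %.4f grip %.1f F %s pos %s z %s'%(t,*(v*1e3),np.linalg.norm(d)/.0417,s['qpos'][5],s['clock'],s['finger_gap'],s['grip_force'],s['force'].round(1),s['eef_pos'].round(4),M[:,2].round(3)))
E
python3 rem.py .5227 .1045 .06 -6
python3 rem.py .5227 .1045 .02 -6
```

```text
turn -1.2 shift_mm -1.1 38.3 173.5 | rows 4.3 | q6 0.08 t 4.3 gap 0.0343 grip 0.0 F [ 0.8  0.2 -0.8] pos [0.5176 0.0606 0.2321] z [ 0.     0.035 -0.999]
turn -1.2 shift_mm -1.2 36.9 213.5 | rows 5.2 | q6 0.08 t 4.3 gap 0.0343 grip 0.0 F [ 0.8  0.2 -0.8] pos [0.5176 0.0606 0.2321] z [ 0.     0.035 -0.999]
```

```bash

python3 -m handwheel '[[0,0.037,0,-1.2],[-0.001,0,0.038,0],[0,0,0.038,0],[0,0,0.038,0],[0,0,0.038,0]]'
python3 -m handwheel '[[0,0,0.03,0],[0,0,0.016,0],[0,0,0.015,0],[0,0,0,0],[0,0,0,0]]'
python3 rem.py .5227 .1045 .02 -6
```

```text
clock: 4.68
eef_pos: [0.5238, 0.1026, 0.0805]
tcp_rot: [0.055, 0.998, 0.017, -0.0]
force: [0.6, 0.0, 0.1]
finger_gap: 0.0346
grip_force: 0.0
clock: 5.1
eef_pos: [0.5235, 0.1047, 0.0203]
tcp_rot: [0.055, 0.998, 0.017, -0.002]
force: [1.2, -0.2, 0.3]
finger_gap: 0.0341
grip_force: 0.0
turn -0.3 shift_mm 0.7 -0.3 0.3 | rows 0.0 | q6 0.15 t 5.1 gap 0.0341 grip 0.0 F [ 1.2 -0.2  0.3] pos [0.5235 0.1047 0.0203] z [-0.001  0.035 -0.999]
```

```bash

python3 -m handwheel '[[0,0,0,0],[0,0,0,0],[0,0,0,0],[0,0,0,0]]' -1 60
python3 -m handwheel '[[0,0,-0.02,0],[0,0,-0.035,0],[0,0,-0.04,0],[0,0,-0.03,0],[0,0,0,0]]'
python3 rem.py .7016 .0079 .13 86.8;python3 rem.py .7016 .0079 .035 86.8
```

```text
clock: 5.43
eef_pos: [0.5256, 0.1052, 0.022]
tcp_rot: [0.055, 0.998, 0.017, 0.001]
force: [-1.7, -1.3, 6.5]
finger_gap: 0.0181
grip_force: 59.7
clock: 5.85
eef_pos: [0.5291, 0.1012, 0.1523]
tcp_rot: [0.055, 0.998, 0.018, 0.005]
force: [1.3, 0.4, -2.5]
finger_gap: 0.0178
grip_force: 59.4
turn 86.9 shift_mm -84.3 177.2 21.1 | rows 4.7 | q6 0.14 t 5.8 gap 0.0178 grip 59.4 F [ 1.3  0.4 -2.5] pos [0.5291 0.1012 0.1523] z [ 0.012  0.036 -0.999]
turn 86.9 shift_mm -87.8 176.2 116.0 | rows 5.5 | q6 0.14 t 5.8 gap 0.0178 grip 59.4 F [ 1.3  0.4 -2.5] pos [0.5291 0.1012 0.1523] z [ 0.012  0.036 -0.999]
```

```bash

python3 -m handwheel '[[0,0,0,7],[0,0,0,7],[0,0,0,7],[0,0,0,7],[0,0,0,7]]' >/dev/null
python3 -m handwheel '[[0,0,0,7],[0,0,0,7],[0,0,0,7],[0,0,0,7],[0,0,0,7]]' >/dev/null
python3 -m handwheel '[[0,0,0,6],[0,0,0,6],[0,0,0,5],[-0.014,0.03,0,0],[-0.014,0.03,0,0]]' 
python3 -m handwheel '[[-0.014,0.03,0,0],[-0.014,0.03,0,0],[-0.014,0.03,0.005,0],[-0.014,0.026,0.015,0],[0,0,0,0]]' 
python3 rem.py .7016 .0079 .035 86.8
```

```text
clock: 7.1
eef_pos: [0.5818, 0.0703, 0.144]
tcp_rot: [0.726, 0.687, 0.012, -0.013]
force: [1.3, 0.4, -2.1]
finger_gap: 0.0176
grip_force: 59.4
clock: 7.52
eef_pos: [0.6982, 0.0044, 0.1176]
tcp_rot: [0.728, 0.685, 0.011, -0.012]
force: [-0.3, -0.4, -3.8]
finger_gap: 0.0178
grip_force: 59.7
turn -0.3 shift_mm 0.9 3.4 82.7 | rows 2.0 | q6 1.52 t 7.5 gap 0.0178 grip 59.7 F [-0.3 -0.4 -3.8] pos [0.6982 0.0044 0.1176] z [-0.     0.034 -0.999]
```

```bash

python3 -m handwheel '[[0,0.004,0.025,0],[0,0,0.025,0],[0,0,0.02,0],[0,0,0.012,0],[0,0,0,0]]' 
python3 -m handwheel '[[0,0,0,0],[0,0,0,0],[0,0,0,0]]' 0
python3 -m handwheel '[[0,0,-0.03,0],[0,0,-0.04,0],[0,0,-0.04,0],[0,0,-0.04,0],[0,0,-0.03,0]]' 
python3 rem.py .4302 -.1681 .215 -9.9
```

```text
clock: 7.93
eef_pos: [0.6964, 0.0111, 0.0364]
tcp_rot: [0.727, 0.687, 0.01, -0.015]
force: [-0.2, -0.5, -2.8]
finger_gap: 0.0183
grip_force: 59.6
clock: 8.18
eef_pos: [0.7016, 0.0104, 0.0431]
tcp_rot: [0.727, 0.687, 0.014, -0.011]
force: [-0.2, -0.1, -0.3]
finger_gap: 0.0431
grip_force: 0.0
clock: 8.6
eef_pos: [0.7012, 0.004, 0.2269]
tcp_rot: [0.727, 0.687, 0.015, -0.01]
force: [0.4, 0.3, -0.0]
finger_gap: 0.0429
grip_force: 0.0
turn -83.4 shift_mm 237.3 -216.4 3.7 | rows 7.7 | q6 1.51 t 8.6 gap 0.0429 grip 0.0 F [ 0.4  0.3 -0. ] pos [0.7012 0.004  0.2269] z [ 0.008  0.034 -0.999]
```

```bash

python3 -m handwheel '[[0,0,0,-7],[0,0,0,-7],[0,0,0,-7],[0,0,0,-7],[0,0,0,-7]]' 0.65 >/dev/null
python3 -m handwheel '[[0,0,0,-7],[0,0,0,-7],[0,0,0,-7],[0,0,0,-7],[0,0,0,-7]]' >/dev/null
python3 -m handwheel '[[0,0,0,-7],[0,0,0,-6.4],[0.026,-0.024,0,0],[0.026,-0.024,0,0],[0.026,-0.024,0,0]]' 
python3 -m handwheel '[[0.026,-0.024,0,0],[0.026,-0.024,0,0],[0.026,-0.024,0,0],[0.026,-0.024,0,0],[0.026,-0.024,0,0]]' 
python3 -m handwheel '[[0.026,-0.024,0,0],[0,0,0,0]]' 
python3 rem.py .4302 -.1681 .06 -9.9
python3 rem.py .4302 -.1681 .008 -9.9
python3 - <<'E'
from h import *
im=grab('top','top1.png');c=env.get_calibration('top')
a=cv2.resize(im[60:230,165:365],None,fx=3.5,fy=3.5,interpolation=cv2.INTER_CUBIC);cv2.imwrite('pics/c.png',a)
E
```

```text
clock: 9.85
eef_pos: [0.6101, -0.0537, 0.2198]
tcp_rot: [0.085, 0.996, 0.017, 0.001]
force: [1.0, -1.4, 0.6]
finger_gap: 0.0707
grip_force: 0.0
clock: 10.27
eef_pos: [0.4611, -0.1502, 0.2167]
tcp_rot: [0.086, 0.996, 0.017, 0.001]
force: [-0.1, -0.6, -0.4]
finger_gap: 0.0704
grip_force: 0.0
clock: 10.43
eef_pos: [0.4282, -0.1706, 0.2157]
tcp_rot: [0.089, 0.996, 0.016, -0.001]
force: [0.4, -0.3, -0.5]
finger_gap: 0.0703
grip_force: 0.0
turn -0.3 shift_mm -2.2 -2.2 155.7 | rows 3.7 | q6 -0.38 t 10.4 gap 0.0703 grip 0.0 F [ 0.4 -0.3 -0.5] pos [ 0.4282 -0.1706  0.2157] z [ 0.001  0.033 -0.999]
turn -0.3 shift_mm -2.5 -3.9 207.6 | rows 5.0 | q6 -0.38 t 10.4 gap 0.0703 grip 0.0 F [ 0.4 -0.3 -0.5] pos [ 0.4282 -0.1706  0.2157] z [ 0.001  0.033 -0.999]
```

View pics/c.png

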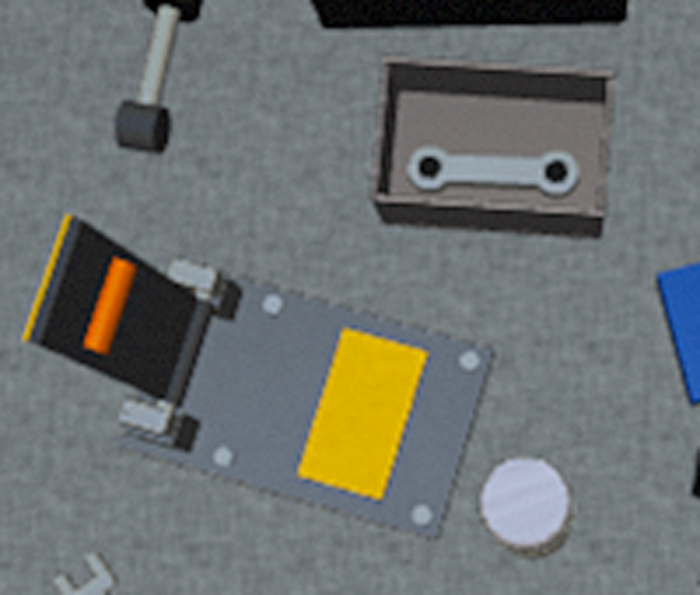

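The link bar lies flat in the bin, at about (493,170) in the crop, and the seat is clear at (363,413). I'll re-measure the seat from this image and pick up green.

```bash

python3 - <<'E'
from h import *
t=cv2.imread('pics/top1.png');c=env.get_calibration('top');m=cv2.inRange(cv2.cvtColor(t,cv2.COLOR_BGR2HSV),(20,150,100),(32,255,255));m[:, :240]=0;m[:,300:]=0;m[:140]=0;m[210:]=0
v,u=np.nonzero(m);P=np.array([plane(c,a,b,.016)[:2] for a,b in zip(u,v)])
print(P.mean(0),cv2.minAreaRect((P*1000).astype(np.float32)),cv2.PCACompute2(P,None)[1:])
E
python3 -m handwheel '[[-0.002,-0.004,0.038,0],[0,0,0.04,0],[0,0,0.04,0],[0,0,0.04,0],[0,0,0.025,0]]' 
python3 -m handwheel '[[0,0,0.015,0],[0,0,0.01,0],[0,0,0,0]]'
python3 -m handwheel '[[0,0,0,0],[0,0,0,0],[0,0,0,0],[0,0,0,0]]' -1 50
python3 rem.py .5147 .1112 .2 -16.6
```

```text
[0.51446653 0.11115552] ((514.83837890625, 111.20550537109375), (65.27384948730469, 114.73491668701172), 73.25111389160156) (array([[ 0.95731029, -0.2890623 ],
       [ 0.2890623 ,  0.95731029]]), array([[0.00110369],
       [0.00035644]]))
clock: 10.9
eef_pos: [0.434, -0.1654, 0.0291]
tcp_rot: [0.086, 0.996, 0.018, -0.001]
force: [1.3, 0.8, 0.1]
finger_gap: 0.0701
grip_force: 0.0
clock: 11.15
eef_pos: [0.434, -0.1646, 0.005]
tcp_rot: [0.085, 0.996, 0.018, -0.001]
force: [-0.4, -0.8, -0.1]
finger_gap: 0.0703
grip_force: 0.0
clock: 11.48
eef_pos: [0.4352, -0.1661, 0.0077]
tcp_rot: [0.086, 0.996, 0.017, 0.001]
force: [0.5, 0.0, 8.1]
finger_gap: 0.049
grip_force: 52.9
turn 6.7 shift_mm 4.1 294.7 -182.6 | rows 8.3 | q6 -0.37 t 11.5 gap 0.0490 grip 52.9 F [0.5 0.  8.1] pos [ 0.4352 -0.1661  0.0077] z [ 0.004  0.033 -0.999]
```

```bash

python3 -m handwheel '[[0,0,-0.02,0],[0,0,-0.04,0],[0,0,-0.04,0],[0,0,-0.04,0],[0,0,-0.04,0]]' >/dev/null
python3 -m handwheel '[[0,0,-0.03,0],[0,0,0,6.8],[0,0.038,0,0],[0,0.038,0,0],[0,0.038,0,0]]' 
python3 -m handwheel '[[0,0.038,0,0],[0,0.038,0,0],[0,0.038,0,0],[0,0.038,0,0],[0,0,0,0]]' 
python3 rem.py .5195 .1098 .06 -16.8
```

```text
clock: 12.32
eef_pos: [0.4663, -0.0627, 0.2209]
tcp_rot: [0.146, 0.989, 0.018, -0.001]
force: [1.3, 0.1, -1.6]
finger_gap: 0.0489
grip_force: 52.8
clock: 12.73
eef_pos: [0.511, 0.0879, 0.226]
tcp_rot: [0.141, 0.99, 0.019, -0.001]
force: [-0.2, -0.9, -1.0]
finger_gap: 0.0489
grip_force: 53.1
turn 0.6 shift_mm -3.0 17.0 166.8 | rows 4.0 | q6 0.29 t 12.7 gap 0.0489 grip 53.1 F [-0.2 -0.9 -1. ] pos [0.511  0.0879 0.226 ] z [ 0.004  0.039 -0.999]
```

```bash

python3 -m handwheel '[[-0.003,0.017,0.015,0.6],[0,0,0.04,0],[0,0,0.04,0],[0,0,0.04,0],[0,0,0.03,0]]' 
python3 -m handwheel '[[0,0,0,0],[0,0,0,0]]'
python3 rem.py .5195 .1098 .026 -16.8
```

```text
clock: 13.15
eef_pos: [0.5162, 0.1034, 0.0585]
tcp_rot: [0.15, 0.989, 0.017, -0.003]
force: [-0.3, -0.1, -1.6]
finger_gap: 0.0492
grip_force: 53.0
clock: 13.32
eef_pos: [0.5161, 0.1031, 0.0601]
tcp_rot: [0.15, 0.989, 0.017, -0.004]
force: [0.3, 0.1, -0.6]
finger_gap: 0.0491
grip_force: 53.0
turn -0.5 shift_mm -1.7 6.3 34.3 | rows 0.8 | q6 0.34 t 13.3 gap 0.0491 grip 53.0 F [ 0.3  0.1 -0.6] pos [0.5161 0.1031 0.0601] z [-0.002  0.035 -0.999]
```

```bash

python3 -m handwheel '[[-0.002,0.006,0.015,-0.5],[0,0,0.012,0],[0,0,0.006,0],[0,0,0.002,0],[0,0,0,0]]' 
python3 rem.py .5195 .1098 .025 -16.8
```

```text
clock: 13.73
eef_pos: [0.5222, 0.1094, 0.0272]
tcp_rot: [0.146, 0.989, 0.018, -0.001]
force: [-0.2, 0.4, -0.6]
finger_gap: 0.0488
grip_force: 53.0
turn 0.0 shift_mm 2.7 -0.5 2.2 | rows 0.1 | q6 0.34 t 13.7 gap 0.0488 grip 53.0 F [-0.2  0.4 -0.6] pos [0.5222 0.1094 0.0272] z [ 0.003  0.035 -0.999]
```

```bash

python3 -m handwheel '[[0.0025,0,0.002,0],[0,0,0.001,0],[0,0,0,0]]' 
python3 -m handwheel '[[0,0,0,0],[0,0,0,0],[0,0,0,0]]' 0.65
python3 -m handwheel '[[0,0,-0.03,0],[0,0,-0.04,0],[0,0,-0.04,0],[0,0,-0.04,0],[0,0,-0.04,0]]'  >/dev/null
python3 rem.py .5936 -.3227 .2 16
```

```text
clock: 13.98
eef_pos: [0.5191, 0.1104, 0.0238]
tcp_rot: [0.146, 0.989, 0.018, -0.002]
force: [-2.1, 0.7, 3.8]
finger_gap: 0.0496
grip_force: 53.7
clock: 14.23
eef_pos: [0.5192, 0.1103, 0.023]
tcp_rot: [0.146, 0.989, 0.017, -0.002]
force: [0.5, -0.5, -1.1]
finger_gap: 0.0704
grip_force: 0.0
turn -32.8 shift_mm 45.1 -430.8 -0.2 | rows 10.4 | q6 0.33 t 14.7 gap 0.0704 grip 0.0 F [ 1.9  0.  -0.6] pos [0.5183 0.1036 0.2147] z [ 0.001  0.035 -0.999]
```

```bash

python3 -m handwheel '[[0,0,0,-6.56],[0,0,0,-6.56],[0,0,0,-6.56],[0,0,0,-6.56],[0,0,0,-6.56]]'  >/dev/null
python3 -m handwheel '[[0.0041,-0.0392,0,0],[0.0041,-0.0392,0,0],[0.0041,-0.0392,0,0],[0.0041,-0.0392,0,0],[0.0041,-0.0392,0,0]]'  >/dev/null
python3 -m handwheel '[[0.0041,-0.0392,0,0],[0.0041,-0.0392,0,0],[0.0041,-0.0392,0,0],[0.0041,-0.0392,0,0],[0.0041,-0.0392,0,0]]'  >/dev/null
python3 -m handwheel '[[0.0041,-0.039,0,0],[0,0,0.02,0],[0,0,0.04,0],[0,0,0,0],[0,0,0,0]]'
python3 rem.py .5936 -.3227 .06 16
python3 rem.py .5936 -.3227 .005 16
python3 - <<'E'
from h import *
t=grab('top','top2.png');c=env.get_calibration('top');m=cv2.inRange(cv2.cvtColor(t,cv2.COLOR_BGR2HSV),(50,130,130),(75,255,255));m[:, :230]=0;m[:,310:]=0;m[:130]=0;m[220:]=0
v,u=np.nonzero(m);P=np.array([plane(c,a,b,.046)[:2] for a,b in zip(u,v)])
print(P.mean(0),cv2.minAreaRect((P*1000).astype(np.float32)))
E
```

```text
clock: 16.32
eef_pos: [0.5923, -0.3193, 0.1355]
tcp_rot: [-0.139, 0.99, 0.02, 0.001]
force: [-0.2, -0.3, 0.2]
finger_gap: 0.0705
grip_force: 0.0
turn 0.0 shift_mm 0.2 -6.5 75.3 | rows 1.8 | q6 -0.90 t 16.3 gap 0.0705 grip 0.0 F [-0.2 -0.3  0.2] pos [ 0.5923 -0.3193  0.1355] z [-0.004  0.039 -0.999]
turn 0.0 shift_mm 0.5 -8.7 130.2 | rows 3.1 | q6 -0.90 t 16.3 gap 0.0705 grip 0.0 F [-0.2 -0.3  0.2] pos [ 0.5923 -0.3193  0.1355] z [-0.004  0.039 -0.999]<stdin>:4: RuntimeWarning: Mean of empty slice.
  ret = ret.dtype.type(ret / rcount)
Traceback (most recent call last):
cv2.error: OpenCV(4.12.0) /io/opencv/modules/imgproc/src/convhull.cpp:143: error: (-215:Assertion failed) total >= 0 && (depth == CV_32F || depth == CV_32S) in function 'convexHull'
```

View pics/top2.png

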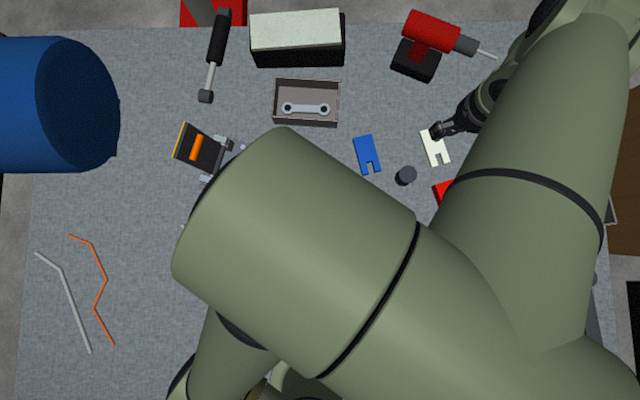

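The arm hides the stand in this view, but white is undisturbed at about (434,146). Descending onto white.

```bash

python3 -m handwheel '[[0,-0.006,0.035,0],[0,-0.002,0.035,0],[0,0,0.03,0],[0,0,0.015,0],[0,0,0,0]]'
python3 -m handwheel '[[0,0,0,0],[0,0,0,0]]'
python3 rem.py .5936 -.3227 .002 16
```

```text
clock: 16.78
eef_pos: [0.5957, -0.3228, 0.021]
tcp_rot: [-0.14, 0.99, 0.019, 0.002]
force: [-0.5, 0.6, -0.1]
finger_gap: 0.0703
grip_force: 0.0
clock: 16.95
eef_pos: [0.5988, -0.3253, 0.0259]
tcp_rot: [-0.14, 0.99, 0.016, 0.005]
force: [0.5, -0.3, -0.3]
finger_gap: 0.0707
grip_force: 0.0
turn 0.1 shift_mm 4.6 3.3 23.9 | rows 0.6 | q6 -0.90 t 16.9 gap 0.0707 grip 0.0 F [ 0.5 -0.3 -0.3] pos [ 0.5988 -0.3253  0.0259] z [ 0.005  0.032 -0.999]
```

```bash

python3 -m handwheel '[[0.002,0.001,0.01,0],[0,0,0.006,0],[0,0,0,0]]' | grep eef
for i in 1 2 3 ; do python3 -m handwheel '[[0,0,0,0]]' | grep -E "eef|force"; done
```

```text
eef_pos: [0.5939, -0.3229, 0.0061]
eef_pos: [0.5942, -0.3231, 0.0065]
force: [-0.4, -0.0, -0.4]
grip_force: 0.0
eef_pos: [0.5946, -0.3234, 0.0069]
force: [0.3, -0.6, -0.6]
grip_force: 0.0
eef_pos: [0.5947, -0.3235, 0.007]
force: [0.1, 0.5, -0.6]
grip_force: 0.0
```

```bash

python3 -m handwheel '[[0,0,0.003,0],[0,0,0.002,0],[0,0,0,0]]' | grep -E "eef|force"
python3 -m handwheel '[[0,0,0,0],[0,0,0,0],[0,0,0,0],[0,0,0,0]]' -1 50
python3 -m handwheel '[[0,0,-0.02,0],[0,0,-0.02,0],[0,0,0,0]]'
python3 rem.py .5147 .1112 .2 -16.8
```

```text
eef_pos: [0.5942, -0.3229, 0.0011]
force: [-0.4, -0.5, -0.0]
grip_force: 0.0
clock: 18.03
eef_pos: [0.5949, -0.3234, 0.0021]
tcp_rot: [-0.139, 0.99, 0.017, 0.003]
force: [0.7, 0.4, 2.3]
finger_gap: 0.0486
grip_force: 52.7
clock: 18.28
eef_pos: [0.5966, -0.3261, 0.0453]
tcp_rot: [-0.139, 0.99, 0.015, 0.005]
force: [1.7, -0.8, -0.1]
finger_gap: 0.0489
grip_force: 52.4
turn 32.8 shift_mm 205.3 399.8 -141.2 | rows 11.3 | q6 -0.90 t 18.3 gap 0.0489 grip 52.4 F [ 1.7 -0.8 -0.1] pos [ 0.5966 -0.3261  0.0453] z [ 0.006  0.032 -0.999]
```

```bash

python3 -m handwheel '[[0,0,-0.04,0],[0,0,-0.04,0],[0,0,-0.04,0],[0,0,-0.04,0],[0,0,0,6.56]]' >/dev/null
python3 -m handwheel '[[0,0,0,6.56],[0,0,0,6.56],[0,0,0,6.56],[0,0,0,6.56],[0,0,0,0]]' >/dev/null
python3 rem.py .5150 .1110 .2 -16.8
```

```text
turn -0.1 shift_mm 203.1 399.0 16.3 | rows 10.7 | q6 -0.33 t 19.1 gap 0.0483 grip 52.4 F [ 0.6  0.7 -0.7] pos [ 0.5941 -0.33    0.2006] z [ 0.     0.036 -0.999]
```

```bash

python3 -m handwheel '[[0.0175,0.0344,0,0],[0.0175,0.0344,0,0],[0.0175,0.0344,0,0],[0.0175,0.0344,0,0],[0.0175,0.0344,0,0]]' >/dev/null
python3 -m handwheel '[[0.0175,0.0344,0,0],[0.0175,0.0344,0,0],[0.0175,0.0344,0,0],[0.0175,0.0344,0,0],[0.0175,0.0344,0,0]]' >/dev/null
python3 -m handwheel '[[0.0175,0.0344,0,0],[0,0,0,0],[0,0,0,0]]'
python3 rem.py .5150 .1110 .08 -16.8
```

```text
clock: 20.2
eef_pos: [0.5186, 0.0893, 0.2159]
tcp_rot: [0.143, 0.99, 0.017, -0.002]
force: [-0.1, -0.2, -0.5]
finger_gap: 0.0484
grip_force: 52.4
turn 0.4 shift_mm 8.5 15.2 136.6 | rows 3.3 | q6 0.30 t 20.2 gap 0.0484 grip 52.4 F [-0.1 -0.2 -0.5] pos [0.5186 0.0893 0.2159] z [ 0.001  0.035 -0.999]
```

```bash

python3 -m handwheel '[[0.008,0.015,0.03,0.4],[0,0,0.04,0],[0,0,0.035,0],[0,0,0.03,0],[0,0,0,0]]' | grep eef
for i in 1 2 3 ; do python3 -m handwheel '[[0,0,0,0]]' | grep -E "eef|force"; done
python3 rem.py .5150 .1110 .0485 -16.8
```

```text
eef_pos: [0.5117, 0.1073, 0.0761]
eef_pos: [0.5148, 0.1076, 0.0806]
force: [0.3, -0.4, 0.2]
grip_force: 52.4
eef_pos: [0.5174, 0.1079, 0.0831]
force: [1.0, -0.7, -0.5]
grip_force: 52.4
eef_pos: [0.5182, 0.1083, 0.084]
force: [0.7, -0.9, -1.2]
grip_force: 52.4
turn -0.4 shift_mm 3.6 0.5 35.5 | rows 0.9 | q6 0.35 t 20.9 gap 0.0483 grip 52.4 F [ 0.7 -0.9 -1.2] pos [0.5182 0.1083 0.084 ] z [ 0.005  0.035 -0.999]
```

```bash

python3 -m handwheel '[[0.002,0.001,0.013,-0.2],[0,0,0.01,0],[0,0,0.004,0],[0,0,0,0],[0,0,0,0]]' | grep eef
for i in 1 2 3 ; do python3 -m handwheel '[[0,0,0,0],[0,0,0,0]]' | grep -E "eef|force"; done
python3 rem.py .5150 .1110 .0485 -16.8
```

```text
eef_pos: [0.5146, 0.1113, 0.0552]
eef_pos: [0.5149, 0.1113, 0.0554]
force: [0.2, 0.5, -0.9]
grip_force: 52.4
eef_pos: [0.5147, 0.1113, 0.0552]
force: [0.4, -0.8, 0.1]
grip_force: 52.4
eef_pos: [0.5145, 0.1113, 0.055]
force: [0.1, -0.2, -0.9]
grip_force: 52.4
turn -0.2 shift_mm -0.6 -0.4 6.5 | rows 0.2 | q6 0.35 t 21.8 gap 0.0485 grip 52.4 F [ 0.1 -0.2 -0.9] pos [0.5145 0.1113 0.055 ] z [ 0.001  0.035 -0.999]
```

```bash

python3 -m handwheel '[[0,0,0.003,0],[0,0,0.002,0],[0,0,0,0]]' | grep -E "eef|force"
python3 -m handwheel '[[0,0,0.0015,0],[0,0,0,0]]' | grep -E "eef|force"
python3 -m handwheel '[[0,0,0,0],[0,0,0,0],[0,0,0,0]]' 0.65
python3 -m handwheel '[[0,0,-0.03,0],[0,0,-0.04,0],[0,0,-0.04,0],[0,0,-0.03,0],[0,0,0,0]]'
```

```text
eef_pos: [0.514, 0.1115, 0.0493]
force: [-0.9, 0.1, -0.9]
grip_force: 52.4
eef_pos: [0.5143, 0.1115, 0.0484]
force: [-1.9, -0.4, 2.9]
grip_force: 52.9
clock: 22.45
eef_pos: [0.5147, 0.1115, 0.0485]
tcp_rot: [0.148, 0.989, 0.017, -0.002]
force: [0.4, 0.2, -1.1]
finger_gap: 0.0708
grip_force: 0.0
clock: 22.87
eef_pos: [0.5185, 0.1067, 0.1949]
tcp_rot: [0.148, 0.989, 0.019, 0.003]
force: [1.0, -0.2, 0.4]
finger_gap: 0.0702
grip_force: 0.0
```

Both packers are placed. Before going behind the plate I'll check the stack and the clearance to the blue drum.

```bash

python3 - <<'E'
from h import *
np.set_printoptions(precision=3,suppress=True)
ct=env.get_calibration('top');cs=env.get_calibration('scene')
for z in(0,.1,.2,.3): print(z,'top edge',plane(ct,120,100,z),plane(ct,100,165,z),'scene',plane(cs,528,165,z),plane(cs,570,248,z))
t=grab('top','top3.png');s=grab('scene','sc3.png')
a=cv2.resize(s[130:270,330:580],None,fx=3,fy=3,interpolation=cv2.INTER_CUBIC);cv2.imwrite('pics/d.png',a)
E
```

```text
0 top edge [0.738 0.524 0.   ] [0.557 0.567 0.   ] scene [0.48  0.594 0.   ] [0.741 0.547 0.   ]
0.1 top edge [0.698 0.463 0.1  ] [0.537 0.502 0.1  ] scene [0.53  0.516 0.1  ] [0.766 0.474 0.1  ]
0.2 top edge [0.659 0.403 0.2  ] [0.516 0.437 0.2  ] scene [0.58  0.438 0.2  ] [0.792 0.401 0.2  ]
0.3 top edge [0.619 0.343 0.3  ] [0.496 0.373 0.3  ] scene [0.631 0.36  0.3  ] [0.818 0.327 0.3  ]
```

View pics/d.png

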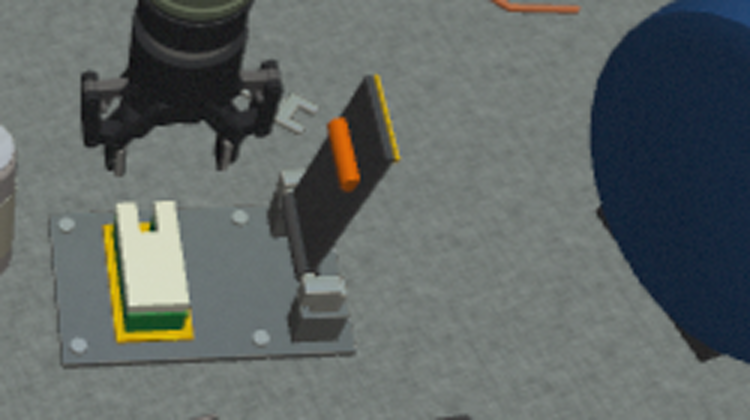

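The stack is square on the seat at about (152,255) in the crop, and the drum is over 60 mm beyond the path. Going over and behind the plate.

```bash

python3 -m handwheel '[[0,0,-0.035,0],[0,0,-0.035,0],[0,0,-0.035,0],[0,0.02,0,0],[0,0.035,0,0]]' -1 >/dev/null
python3 -m handwheel '[[0,0.04,0,0],[0,0.04,0,0],[0,0.04,0,0],[0,0.025,0,0],[0,0,0,0]]'
python3 rem.py .5725 .3026 .19 -16.8
```

```text
clock: 23.8
eef_pos: [0.5724, 0.2986, 0.2967]
tcp_rot: [0.145, 0.989, 0.017, -0.004]
force: [-0.8, -1.5, -0.4]
finger_gap: 0.0001
grip_force: 0.0
turn 0.1 shift_mm -0.3 0.3 106.8 | rows 2.6 | q6 0.64 t 23.8 gap 0.0001 grip 0.0 F [-0.8 -1.5 -0.4] pos [0.5724 0.2986 0.2967] z [-0.002  0.036 -0.999]
```

```bash

python3 -m handwheel '[[0,0.005,0.03,0],[0,0,0.03,0],[0,0,0.025,0],[0,0,0.02,0],[0,0,0,0]]'|grep -E "eef|force"
python3 -m handwheel '[[0,-0.02,0,0],[0,-0.02,0,0],[0,-0.02,0,0],[0,0,0,0]]'|grep -E "eef|force"
python3 -m handwheel '[[0,-0.02,0,0],[0,-0.02,0,0],[0,-0.02,0,0],[0,0,0,0]]'|grep -E "eef|force"
python3 rem.py .5200 .1287 .19 -16.8
```

```text
eef_pos: [0.5702, 0.3006, 0.1883]
force: [-1.3, -0.3, -0.8]
grip_force: 0.0
eef_pos: [0.5556, 0.2422, 0.1935]
force: [0.2, -0.2, -0.5]
grip_force: 0.0
eef_pos: [0.5384, 0.1857, 0.1915]
force: [-0.8, -0.0, -0.2]
grip_force: 0.0
turn -0.3 shift_mm 1.1 -59.9 -0.4 | rows 1.4 | q6 0.48 t 24.9 gap 0.0004 grip 0.0 F [-0.8 -0.  -0.2] pos [0.5384 0.1857 0.1915] z [ 0.     0.034 -0.999]
```

```bash

python3 -m handwheel '[[0,-0.015,0,0],[0,-0.015,0,0],[0,-0.015,0,0],[0,-0.005,0,0],[0,0,0,0]]'|grep -E "eef|force"
python3 - <<'E'
from h import *
s=grab('scene','sc4.png')
a=cv2.resize(s[90:270,330:530],None,fx=3,fy=3,interpolation=cv2.INTER_CUBIC);cv2.imwrite('pics/e.png',a)
E
```

```text
eef_pos: [0.5241, 0.1388, 0.1895]
force: [-0.2, 0.0, -0.7]
grip_force: 0.0
```

View pics/e.png

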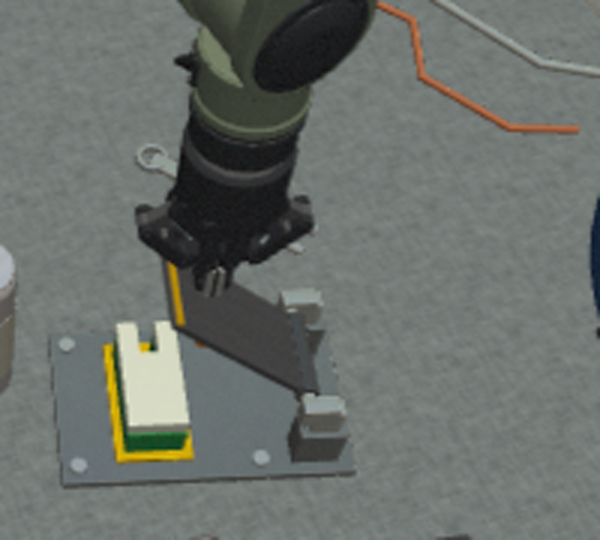

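The plate has been pushed past its balance point and is sinking. I'll retreat and check the end state.

```bash

python3 -m handwheel '[[0,0,-0.03,0],[0,0,-0.035,0],[0,-0.03,0,0],[0,-0.04,0,0],[0,-0.04,0,0]]'|grep -E "eef|force"
python3 -m handwheel '[[0,-0.04,0,0],[0,-0.04,0,0],[0,-0.04,0,0],[0,-0.04,0,0],[0,-0.03,0,0]]'|grep -E "eef|force"
python3 -m handwheel '[[0,0,0,0],[0,0,0,0],[0,0,0,0],[0,0,0,0],[0,0,0,0]]'|grep -E "eef|force"
python3 -m handwheel '[[0,0,0,0],[0,0,0,0],[0,0,0,0],[0,0,0,0],[0,0,0,0]]'|grep clock
python3 -m handwheel '[[0,0,0,0],[0,0,0,0],[0,0,0,0],[0,0,0,0],[0,0,0,0]]'|grep clock
python3 - <<'E'
from h import *
s=grab('scene','sc5.png');t=grab('top','top5.png')
a=cv2.resize(s[160:270,330:460],None,fx=4,fy=4,interpolation=cv2.INTER_CUBIC)
b=cv2.resize(t[120:215,185:315],None,fx=2,fy=2,interpolation=cv2.INTER_CUBIC)
o=np.zeros((440,790,3),np.uint8);o[:,:520]=a;o[:190,530:]=b;cv2.imwrite('pics/f.png',o)
E
```

```text
eef_pos: [0.4929, 0.0327, 0.2515]
force: [-0.3, -0.9, -0.2]
grip_force: 0.0
eef_pos: [0.4364, -0.1511, 0.2445]
force: [0.5, -0.1, -0.4]
grip_force: 0.0
eef_pos: [0.4373, -0.1477, 0.2443]
force: [-0.3, -0.1, 0.8]
grip_force: 0.0
clock: 27.02
clock: 27.43
```

View pics/f.png

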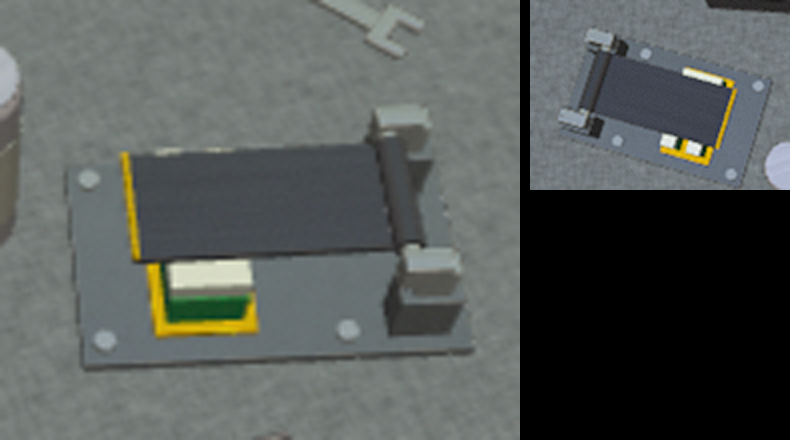

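The plate rests on the stack and everything is in place. Now a check that the plate is level, from the tip corners.

```bash

python3 - <<'E'
from h import *
np.set_printoptions(precision=4,suppress=True)
ct=env.get_calibration('top');cs=env.get_calibration('scene')
S=np.array([.5147,.1112,.016]);a=np.radians(-16.8);X=np.array([np.cos(a),np.sin(a),0]);Y=np.array([-X[1],X[0],0])
T=lambda x,y:((x-530+.5)/2+184.5,(y+.5)/2+119.5);Q=lambda x,y:((x+.5)/4+329.5,(y+.5)/4+159.5)
for n,p,q in(('tip+',(718,149),(136,261)),('tip-',(736,85),(124,153))):
  for pp,qq in((p,q),((p[0],p[1]) ,q)):pass
  print(n,tri(ct,T(*p),cs,Q(*q)))
# predicted scene pixels of tip corners for hinge height/angle (top edge, plate centred on axis)
for x,q in((.038,(136,261)),(-.038,(124,153))):
  print('meas',np.array(Q(*q)))
  for th in(-.05,0,.05):
    P=S+X*x+Y*(.12-.17*np.cos(th)+.004*-np.sin(th))+np.array([0,0,.062+.17*np.sin(th)+.004]);print(th,proj(cs,P),proj(ct,P))
print([T(718,149),T(736,85)])
E
```

```text
tip+ (array([ 0.4783,  0.0923, -0.0478]), np.float64(0.0006676842864420719))
tip- (array([0.5218, 0.0445, 0.1811]), np.float64(0.004629631013057365))
meas [363.625 224.875]
-0.05 [361.7944 225.4064] [288.2762 164.7542]
0 [361.8983 223.7273] [288.0626 164.1275]
0.05 [362.1788 222.0182] [287.6755 163.4402]
meas [360.625 197.875]
-0.05 [358.8131 199.1414] [279.1373 194.4616]
0 [358.8945 197.3545] [278.8322 194.119 ]
0.05 [359.1463 195.5374] [278.3503 193.7201]
[(278.75, 194.25), (287.75, 162.25)]
```

With the corners paired correctly, the tip pixels put the plate about −0.02 rad from level. That fits the 45–47 mm gap estimate on a 44 mm stack, so I'm handing in.

```bash
python3 -c "
from cell import env
print(env.close_job())"
```

```text
the job is handed in; nothing more can be done
None
```

The job is handed in, with no verdict returned: the link bar is in the bin, green and white are stacked square on the seat (44 mm for an estimated 45–47 mm gap), and the plate rests on them about 0.02 rad from level by camera estimate.

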